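# Stand the fallen valve body up and present its ball in the dish

## Task

One valve body has fallen over in the parts lane: stand it upright, mouth up, on the empty pad beside its standing mates, without knocking them, and let go of it. Then lift the ball dish straight up by its handle, and once it is well clear of the bench turn it a quarter turn, keeping it level and the loose ball centred and untouched, so that its pouring lip points squarely across the lane from the robot's side. Finish while still holding the dish level and still, with the tip of its lip a few centimetres above the mouth of the valve body you stood up, the dish touching nothing but the gripper.

Things in the scene. Friction and masses are not known exactly. Their poses are not given: they have to be found in the camera images.
- lane: fixed parts lane: two low steel kerbs (8 mm high, 8 mm wide, 490 mm long), 120 mm apart inside; between them bare bench with three thin dark rubber pads (56 mm square, flush) at y = -175, -85 and +5 mm. Origin on the bench midway between the kerbs; y runs along the lane (to the robot's left), x squarely across it, away from the robot. Standing valve bodies occupy two pads.
- gap: the empty pad of the lane, where the fallen valve body is to stand; origin at the pad's centre, on the bench.
- valve_mid (a point): centre of the fallen brass valve body (0.3 kg): 85 mm long, a 36 x 36 mm square block for 68 mm from the foot, then a round neck 32 mm across with an open bore, the mouth. z runs from foot to mouth (42.5 mm to each end); x, y square to the flats. It starts lying on a flat between the kerbs, beyond the pads on their +y side, mouth roughly to the lane's +y.
- valve_mouth (a point): centre of the mouth (bore 26 mm) of the fallen valve body, at its neck's end, 85 mm from its foot; z points out of the mouth.
- mate_a_mid (a point): centre of one standing valve body, same shape and size (top 85 mm above the bench); it must stay standing where it is.
- mate_b_mid (a point): centre of the other standing valve body, same shape and size; it must stay standing where it is.
- dish_grip (a point): centre of the dish's handle bar, 105 mm above the dish's underside. The bar is level, steel, 118 mm long (along y), 12 mm thick (along x), 18 mm high, right above the dish's middle, on two uprights 14 x 4 mm at y = +57 and -57 mm. z up, x towards the pouring lip. The dish starts on the bench to the robot's right, lip roughly to the right (the lane's -y).
- dish_lip (a point): tip of the dish's pouring lip: 70 mm from the dish's middle along the dish's x axis and 20 mm above the dish's underside (85 mm below the handle bar's centre). The lip's metal ends 80 mm from the middle, is 28 mm wide, from 17 to 27 mm above the underside.
- dish_middle (a point): middle of the inner floor of the dish, 9 mm above its underside. The dish is round, shallow, aluminium, 114 mm across, rim 20 mm above its underside, on four small feet; with the ball it weighs about 0.32 kg. The floor rises gently (7 degrees) out to 42 mm radius, then steeply to the rim.
- ball_center (a point): centre of the loose steel ball, 24 mm in diameter, 56 g, lying in the middle of the dish.

How it is judged:
By the outcome, as a careful person would: the job done as asked, in the order asked, and still so for the second after the job is handed in, while the arm keeps its last pose, push and grip.
It also fails if it takes over 67 s, if anything falls off the work surface, if the arm or the gripper's body presses on something with over 40 N, if the wrist force passes 120 N, or if a joint passes its speed limit or range.

## Robot

A 6-joint arm with a two-finger parallel gripper is mounted at the origin on the work surface. World frame = base frame: x ahead of the robot, y to its left, z up, the work surface at z = 0. Lengths are in m, angles in rad, forces in N, time in s.
With the tool pointing down it reaches from about 0.275 to 0.725 m from the base axis. Payload 5.6 kg.
Tool frame: the origin (TCP) lies midway between the tips of the shut fingers; the grasp point (between the pads) lies manip.grip_point_offset behind it (manip.grip_point_offset is the distance from the TCP to the grasp point, in m); z points along the fingers, y is the direction in which the jaws open and shut (so a half turn about z gives the same grasp; the last joint's range is limited). The gripper opens to 85 mm and grips with 20 to 120 N. Pads are 22 mm wide; open, the fingers measure 114 mm over their backs; the gripper's body (76 mm by 85 mm) begins 54 mm behind the grasp point. The pads swing forward as they close: fully open they stand 13 mm farther back than shut.
Start: joints at [1.506, 0.255, 0.108, 0, -1.424, -0.285], TCP at [0.188, 0.517, 0.202] pointing down, gripper open.
Joint ranges: [-2.95, 2.95], [-1.21, 1.97], [-1.09, 1.5], [-2.87, 1.71], [-2.94, -0.07], [-3.05, 3.05]. Speed limits (rad/s): [2.57, 2.57, 3.14, 3.14, 3.14, 3.14].

## Interface

Orientations are given as a rotation vector (axis times angle).
In Python, from rig import manip, cams, nets gives the robot as it stands. Calls block until the motion is done:
- manip.move_to(position, orientation): joint-space move of the TCP to a pose.
- manip.line_to(position, frame=None, velocity=0.15): straight line of the TCP; frame=None keeps the orientation; velocity is the mean speed in m/s.
- manip.move_joints(angles): joint-space move.
- manip.command_gripper(opening, force=None): opening from 0.0 (shut) to 1.0 (fully open); force is the grip in N (None keeps the last); returns when the fingers have stopped.
- manip.hold(seconds).
- manip.solve_ik(position, orientation): joint angles nearest the present ones, or None.
- manip.get_state(): the state.
- cams.snapshot(name): name is "scene" or "top" or "wrist"; returns a dict with "img" (420x560x3 uint8, blue, green, red), "depth" (420x560 float32, m along the optical axis (not along the pixel's ray), 0 where there is no reading), "vertical_fov" (degrees; the focal length in pixels is half the picture's height over the tangent of half this angle, whatever the lens; pixels are square), "cx", "cy" (the principal point, pixels), "T" (4x4, takes a point from camera to world coordinates); the wrist camera has in their place "T_tool_cam" (4x4, takes a point from camera to tool coordinates, whose origin is the TCP and whose axes are the flange's). Camera axes: x right, y up, looking along -z (the intrinsics and any distortion apply to the point x, -y, -z); pixel columns grow to the right and rows downward; lengths in m; the calibration is good to about 2 mm. A picture is of the moment at which its call begins: read the wrist's pose just before it.
A pose or a line that the arm cannot do raises manip.PlanningError and nothing moves.
- manip.close_job(): hands the job in, once; it reports no verdict.
Trained networks look in a picture, given as the dict that the camera call returned (one of the last four; its "shot" number tells which), for a name from the list of things; names that differ only in an ending like _2 or _b are one class to them, and where a whole thing is asked for, a point or a joint stands for the part that bears it (a point fixed in the world has none). Each returns a list of dicts, best first, with "confidence" (0 to 1); they miss things now and then, are a little off and sometimes report something else, mostly with a low value. They report only what shows in the picture. A call takes as long as a camera call.
- nets.cut_out(picture, thing): "region" (420x560 bool, what is visible of it) and "centre" ([row, column] in pixels, amid what is visible of it).
The state is a dict: "clock": time; "joints": joint angles; "dq": joint speeds; "effort": joint torques, N m; "tcp_pos": TCP position; "tcp_rot": TCP orientation; "ft_force": force on the tool from outside, world axes, zero at the start; "ft_torque": the same for the moment, N m; "grip_width": opening from 0.0 (shut) to 1.0 (fully open).
Only numpy, scipy, OpenCV 4.12 (cv2) and the standard library are available. Lean on these libraries where they do the work, as an engineer would, in place of code of your own. Each camera call takes 0.05 s, during which the arm holds its last target.

## Working session

There is one attempt and no reset: what is moved stays moved. The work goes in short steps, each a Python script; the robot and the scene stay as the last script left them, time stands still between calls to the robot, and variables do not carry over. Pictures are saved under pics/ and viewed, and the job is handed in when it is done.

```bash
ls; mkdir -p pics
python3 - <<'E'
from rig import manip,cams,nets
import cv2,numpy as np
s=manip.get_state();print(s, manip.grip_point_offset)
for n in ["scene","top","wrist"]:
    p=cams.snapshot(n);cv2.imwrite(f"pics/{n}0.png",p["img"]);print(n,[ (k,v) for k,v in p.items() if k not in("img","depth")])
    np.savez(f"pics/{n}0.npz",**{k:v for k,v in p.items()})
print(manip.get_state()["clock"])
E
```

```text
pics
{'clock': 0.0, 'joints': array([ 1.50559907e+00,  2.55779893e-01,  1.06999268e-01, -4.74299263e-04,
       -1.42391201e+00, -2.84606876e-01]), 'dq': array([-0.00051961, -0.0029459 ,  0.00073938,  0.00073328, -0.00157508,
        0.00076396]), 'effort': array([ 7.13703666e-04, -3.86628270e+01,  2.37941086e+01,  5.36501795e+00,
       -6.13097931e-03,  2.11959423e-05]), 'tcp_pos': array([0.18824652, 0.51618845, 0.20107649]), 'tcp_rot': array([ 3.09173737e+00, -5.46444935e-01, -4.06096833e-04]), 'ft_force': array([-0.67404614, -0.88211906, -0.27390707]), 'ft_torque': array([-0.02341126,  0.03246863,  0.02742768]), 'grip_width': 1.0040173826153727} 0.0187
scene [('vertical_fov', 46.26864795220725), ('cx', 272.3065965039661), ('cy', 210.90982094847786), ('T', array([[-0.7020097 , -0.49949884,  0.50762515,  1.05500427],
       [ 0.71216115, -0.49535239,  0.49744598,  0.43690647],
       [ 0.00297964,  0.71072281,  0.70346585,  0.81433679],
       [ 0.        ,  0.        ,  0.        ,  1.        ]])), ('shot', 1)]
top [('vertical_fov', 46.40440034869595), ('cx', 283.1543460055326), (
[... 162 characters left out ...]
86911314e-03,
        -5.65229962e-02],
       [ 8.49892201e-04,  5.72152866e-02,  9.98361502e-01,
         1.09659415e+00],
       [ 0.00000000e+00,  0.00000000e+00,  0.00000000e+00,
         1.00000000e+00]])), ('shot', 2)]
wrist [('vertical_fov', 71.70119794100849), ('cx', 278.72699650914296), ('cy', 206.6149194214558), ('T_tool_cam', array([[-6.17235468e-04,  9.49410654e-01,  3.14036668e-01,
         8.01392514e-02],
       [ 9.99999783e-01,  6.57928460e-04, -2.35926450e-05,
        -1.02995752e-03],
       [-2.29012770e-04,  3.14036586e-01, -9.49410854e-01,
        -1.72087940e-01],
       [ 0.00000000e+00,  0.00000000e+00,  0.00000000e+00,
         1.00000000e+00]])), ('shot', 3)]
0.15
```

View pics/scene0.png

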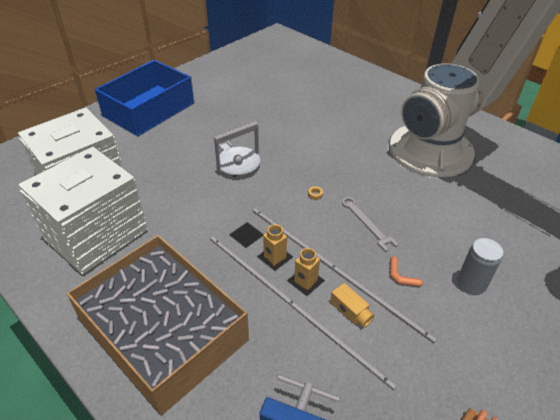

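View pics/top0.png

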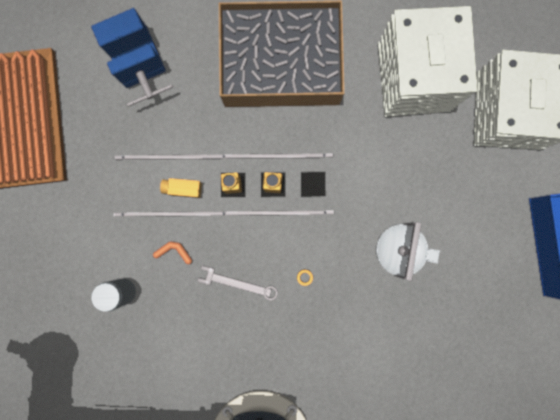

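View pics/wrist0.png

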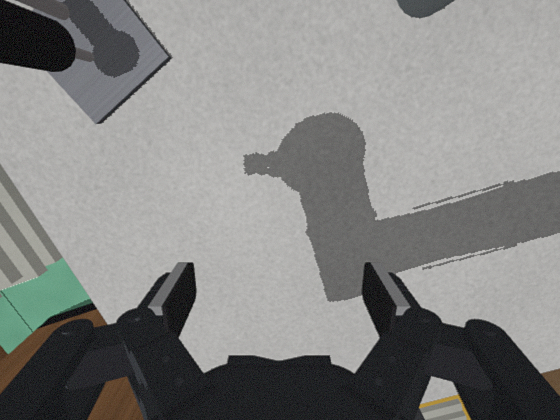

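The fallen valve is at top-view (182,188) with its mouth toward +y. The mates are at columns 232 and 272, the empty pad at (313,184), and the dish at (405,250) with its lip to the right. Next I'll turn these pixels into positions.

```bash
cat > h.py <<'E'
import numpy as np,cv2
from scipy.spatial.transform import Rotation as R
def cloud(p,T=None):
    T=p["T"] if T is None else T
    d=np.asarray(p["depth"],float);H,W=d.shape
    f=H/2/np.tan(np.radians(float(p["vertical_fov"]))/2)
    v,u=np.mgrid[:H,:W]
    P=np.stack([(u-p["cx"])/f*d,-(v-p["cy"])/f*d,-d,np.ones_like(d)],-1)
    return (P@np.asarray(T).T)[...,:3]
def px2plane(p,u,v,z):
    T=np.asarray(p["T"]);f=210/np.tan(np.radians(float(p["vertical_fov"]))/2)
    r=T[:3,:3]@np.array([(u-p["cx"])/f,-(v-p["cy"])/f,-1]);o=T[:3,3]
    return o+r*(z-o[2])/r[2]
E
cat > loc.py <<'E'
from h import *
for n in ["top","scene"]:
    p=dict(np.load(f"pics/{n}0.npz")); C=cloud(p); img=p["img"]
    hsv=cv2.cvtColor(img,cv2.COLOR_BGR2HSV)
    X,Y,Z=C[...,0],C[...,1],C[...,2]
    g=p["depth"]>0
    bench=g&(abs(Z)<.015)&(X>.3)&(X<.7)&(Y>-.3)&(Y<.3)
    print(n,"bench z med",np.median(Z[bench]))
    yel=g&(hsv[...,0]>10)&(hsv[...,0]<30)&(hsv[...,1]>120)&(X>.35)&(X<.65)&(Y>-.3)&(Y<.4)
    nl,lab,st,ce=cv2.connectedComponentsWithStats(yel.astype(np.uint8))
    for i in range(1,nl):
        if st[i,4]<60: continue
        m=lab==i; P=C[m]
        print("yel",st[i],"xyz min",P.min(0).round(3),"max",P.max(0).round(3),"med",np.median(P,0).round(3))
        t=P[:,2]>P[:,2].max()-.006
        q=P[t]; print("   top pts",t.sum(),"mean",q.mean(0).round(4), "mid",((np.percentile(q,2,0)+np.percentile(q,98,0))/2).round(4))
        r=cv2.minAreaRect((q[:,:2]*1000).astype(np.float32)); print("   rect",r)
    dish=g&(X>.2)&(X<.5)&(Y>-.5)&(Y<-.22)&(Z>.006)&(Z<.16)
    P=C[dish];print("dish",dish.sum(),P.min(0),P.max(0))
    b=P[P[:,2]>.1]; 
    if len(b): print("bar n",len(b),b.mean(0),cv2.minAreaRect((b[:,:2]*1000).astype(np.float32)), np.percentile(b[:,2],[5,50,95]))
    b=P[P[:,2]<.04];print("lowdish",cv2.minEnclosingCircle((b[:,:2]*1000).astype(np.float32)))
E
python3 loc.py
python3 - <<'E'
import cv2
a=cv2.imread('pics/top0.png')
cv2.imwrite('pics/lane_zoom.png',cv2.resize(a[140:230,100:345],(784,288),interpolation=cv2.INTER_CUBIC))
cv2.imwrite('pics/dish_zoom.png',cv2.resize(a[210:290,360:450],(720,600)[::1] if 0 else (675,600),interpolation=cv2.INTER_CUBIC))
E
```

```text
top bench z med 0.0007696728030399669
yel [221 173  21  20 220] xyz min [ 0.543  0.034 -0.004] max [0.579 0.078 0.09 ] med [0.552 0.046 0.068]
   top pts 38 mean [0.5626 0.053  0.0864] mid [0.5621 0.0528 0.0869]
   rect ((562.1563720703125, 52.8109245300293), (29.1790714263916, 29.569969177246094), 88.20264434814453)
yel [263 173  19  19 213] xyz min [ 0.543 -0.055 -0.003] max [ 0.587 -0.014  0.089] med [ 0.554 -0.038  0.069]
   top pts 37 mean [ 0.5641 -0.0384  0.0859] mid [ 0.5617 -0.0365  0.0862]
   rect ((561.7526245117188, -36.45338439941406), (29.104185104370117, 27.515419006347656), 89.70550537109375)
yel [161 179  40  18 589] xyz min [0.535 0.123 0.011] max [0.573 0.208 0.044] med [0.554 0.163 0.036]
   top pts 87 mean [0.5537 0.1609 0.0396] mid [0.5544 0.1576 0.0405]
   rect ((554.8423461914062, 163.63197326660156), (79.33910369873047, 31.127029418945312), 83.64826202392578)
yel [155 243  35  20 154] xyz min [0.391 0.15  0.012] max [0.434 0.225 0.023] med [0.418 0.182 0.016]
   top pts 48 mean [0.4177 0.1878 0.0188] mid [0.4148 0.1888 0.0196]
   rect ((416.7511291503906, 186
[... 1254 characters left out ...]
53.83628463745117), (29.838768005371094, 29.59886932373047), 50.672080993652344)
yel [331 284  42  43 950] xyz min [0.539 0.124 0.001] max [0.579 0.209 0.041] med [0.566 0.169 0.035]
   top pts 502 mean [0.5587 0.1595 0.0371] mid [0.5585 0.1612 0.0373]
   rect ((558.89794921875, 166.34671020507812), (84.15023803710938, 35.30170440673828), 86.42000579833984)
dish 1585 [ 0.20191606 -0.49972011  0.00600587] [ 0.49999753 -0.22830249  0.11993037]
bar n 352 [ 0.41477907 -0.31524507  0.11052898] ((411.340087890625, -317.27496337890625), (18.89412498474121, 120.87135314941406), 78.22236633300781) [0.10152948 0.11218563 0.1168138 ]
lowdish ((338.11090087890625, -369.457763671875), 183.57241821289062)
```

View pics/lane_zoom.png

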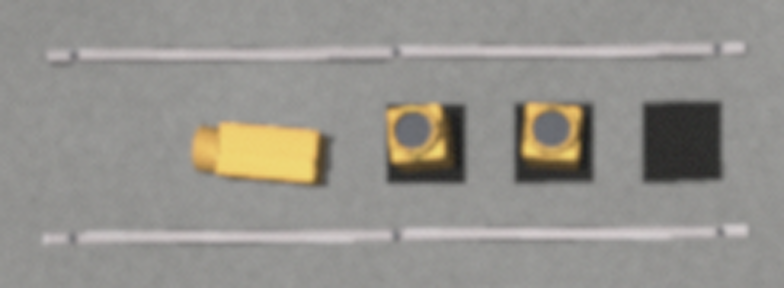

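View pics/dish_zoom.png

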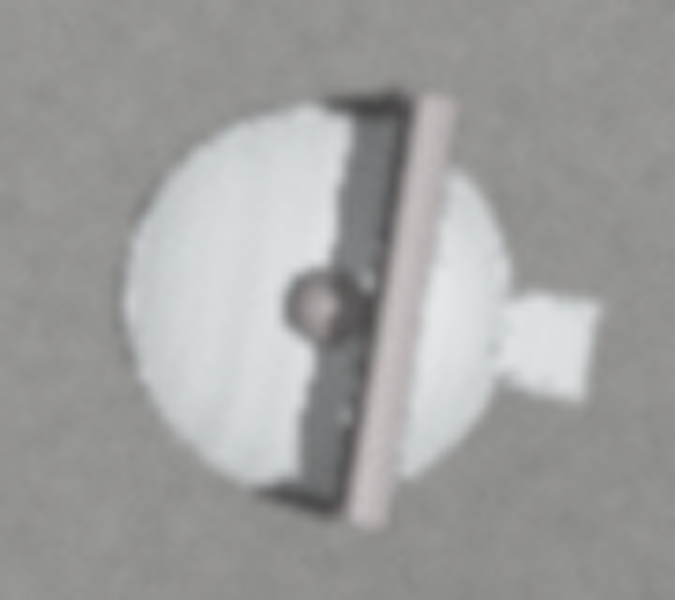

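```bash
cat > loc2.py <<'E'
from h import *
p=dict(np.load("pics/top0.npz"))
def z2(u,v,z): return px2plane(p,100+(u+.5)/3.2-.5,140+(v+.5)/3.2-.5,z)
tl,tr,bl,br=[z2(*a,.008) for a in [(47,57),(745,48),(42,239),(748,231)]]
for q in (tl,tr,bl,br):print(q.round(4))
print("lane c",((tl+tr+bl+br)/4).round(4),"len",np.linalg.norm(tl-tr),np.linalg.norm(bl-br),"ang",[np.degrees(np.arctan2(-(a-b)[0],(a-b)[1])) for a,b in((tl,tr),(bl,br))])
# fine: kerb line fits by brightness
img=p["img"].astype(float).mean(2)
for lo,hi in((150,163),(207,221)):
    pts=[]
    for u in range(118,330):
        col=img[lo:hi,u]-np.median(img[lo:hi,u]);w=np.clip(col-12,0,None)
        if w.sum()>20: pts.append(px2plane(p,u,lo+(w*np.arange(hi-lo)).sum()/w.sum(),.008))
    pts=np.array(pts);k=np.polyfit(pts[:,1],pts[:,0],1)
    print("kerb x at y=0",k, "yaw deg",np.degrees(-np.arctan(k[0])))
dark=((p["img"].max(2)<60)).astype(np.uint8);dark[:, :300]=0;dark[:,330:]=0;dark[:165]=0;dark[205:]=0
r=cv2.minAreaRect(np.argwhere(dark)[:,::-1].astype(np.float32));print("pad px",r,px2plane(p,*r[0],0))
s=dict(np.load("pics/scene0.npz"))
dark=((s["img"].max(2)<60)).astype(np.uint8);dark[:, :225]=0;dark[:,268]=0;dark[:215]=0;dark[250:]=0;dark[:,265:]=0
m=cv2.moments(dark);print("pad scene",dark.sum(),px2plane(s,m['m10']/m['m00'],m['m01']/m['m00'],0))
E
python3 loc2.py
```

```text
[0.6269 0.3172 0.008 ]
[ 0.6246 -0.1712  0.008 ]
[0.4995 0.3204 0.008 ]
[ 0.4963 -0.1703  0.008 ]
lane c [0.5618 0.074  0.008 ] len 0.488448578573394 0.4907471130106535 ang [np.float64(-0.26925380767115886), np.float64(-0.36959311928546457)]
kerb x at y=0 [0.00879284 0.62582796] yaw deg -0.5037797400951045
kerb x at y=0 [0.00937362 0.49761783] yaw deg -0.5370532031555318
pad px ((313.0, 184.0), (22.0, 22.0), 90.0) [ 0.56021061 -0.12673155  0.        ]
pad scene 409 [ 0.56270765 -0.1277053   0.        ]
```

```bash
cat > plan.py <<'E'
from h import *
GO=0.0187
def frame(d,jaw):
    d=d/np.linalg.norm(d);y=jaw-d*(jaw@d);y/=np.linalg.norm(y)
    return np.column_stack([np.cross(y,d),y,d])
def pick(a,th,sgn):   # a: valve axis unit (horizontal)
    up=np.array([0,0,1.]);d=-np.cos(th)*up-np.sin(th)*a
    return frame(d,sgn*np.cross(a,up))
def place_rot(a,lane_y,Rp): # rotation taking (a -> up, up -> -lane_y)
    up=np.array([0,0,1.]);A=np.column_stack([a,up,np.cross(a,up)]);B=np.column_stack([up,-lane_y,np.cross(up,-lane_y)])
    return B@A.T@Rp
E
cat > ik.py <<'E'
from plan import *
from rig import manip
c=np.array([.557,.165,0]);a=np.array([np.cos(np.radians(85.5)),np.sin(np.radians(85.5)),0])
ly=np.array([.009,1,0]);gap=np.array([.5607,-.1272,0])
rv=lambda M:R.from_matrix(M).as_rotvec()
for th in (0,30,40,45,50):
  for sg in (1,-1):
    M=pick(a,np.radians(th),sg);g=c+a*(.044-.0425)+[0,0,.024]
    t=g+M[:,2]*GO
    M2=place_rot(a,ly,M); g2=gap+[0,0,.044]+ (-ly)*(.024-.018); t2=g2+M2[:,2]*GO
    out=[]
    for n,P,MM in(("pre",t-M[:,2]*.1,M),("pick",t,M),("lift",t+[0,0,.2],M),("above",t2+[0,0,.12],M2),("place",t2,M2),("ret",t2-M2[:,2]*.1,M2)):
        q=manip.solve_ik(P,rv(MM)); out.append((n,None if q is None else np.round(q,2)))
    print(th,sg);[print("  ",*o) for o in out]
lip=np.radians(-102)
for s in(1,-1):
    for ang in (lip,0-.009):
        d=np.array([np.cos(ang),np.sin(ang),0]);M=frame(np.array([0,0,-1.]),s*d)
        pos=np.array([.411,-.317,.105-GO]) if ang==lip else gap-d*.07+[0,0,.12+.085-GO]
        print("dish",s,[manip.solve_ik(pos+[0,0,z],rv(M)) for z in(0,.12)])
E
python3 ik.py
```

```text
0 1
   pre [ 0.56  0.36  0.01  0.   -1.22  2.5 ]
   pick [ 0.56  0.45 -0.13  0.   -0.99  2.5 ]
   lift [ 0.56  0.32  0.2   0.   -1.46  2.5 ]
   above [-0.68  0.97  0.61 -1.3  -2.19 -2.69]
   place [-0.66  1.14  0.62 -1.21 -2.13 -2.52]
   ret [-0.77  1.24  0.9  -1.26 -2.28 -2.69]
0 -1
   pre [ 0.56  0.36  0.01  0.   -1.22 -0.64]
   pick [ 0.56  0.45 -0.13  0.   -0.99 -0.64]
   lift [ 0.56  0.32  0.2   0.   -1.46 -0.64]
   above [-0.68  0.97  0.61 -1.3  -2.19  0.45]
   place [-0.66  1.14  0.62 -1.21 -2.13  0.62]
   ret [-0.77  1.24  0.9  -1.26 -2.28  0.46]
30 1
   pre [ 0.82  0.63  0.17  0.32 -1.53  2.16]
   pick [ 0.77  0.65 -0.05  0.35 -1.3   2.13]
   lift [ 0.77  0.51  0.25  0.34 -1.71  2.27]
   above [-0.55  0.71  0.54 -0.91 -1.93 -2.69]
   place [-0.55  0.84  0.45 -0.87 -1.79 -2.52]
   ret [-0.64  0.89  0.68 -0.86 -1.98 -2.61]
30 -1
   pre [ 0.82  0.63  0.17  0.32 -1.53 -0.98]
   pick [ 0.77  0.65 -0.05  0.35 -1.3  -1.02]
   lift [ 0.77  0.51  0.25  0.34 -1.71 -0.87]
   above [-0.55  0.71  0.54 -0.91 -1.93  0.45]
   place [-0.55  0.84  0.45 -0.87 -1.79  0.62]
   ret [-0.64  0.89  
[... 1718 characters left out ...]
1 [array([-3.54948133e-01,  2.60852352e-01, -1.87072748e-01,  8.88178420e-16,
       -1.12287123e+00,  1.71630495e+00]), array([-3.54948133e-01,  1.92297277e-01,  3.79871452e-02,  4.44089210e-16,
       -1.41648620e+00,  1.71630495e+00])]
dish 1 [None, None]
dish -1 [array([-3.54948133e-01,  2.60852352e-01, -1.87072748e-01, -4.44089210e-16,
       -1.12287123e+00, -1.42528770e+00]), array([-3.54948133e-01,  1.92297277e-01,  3.79871452e-02, -4.44089210e-16,
       -1.41648620e+00, -1.42528770e+00])]
dish -1 [array([ 0.05716705,  0.17490986, -0.03433649,  0.        , -1.36154997,
       -0.06616705]), array([ 0.05716705,  0.16095424,  0.24971884,  0.        , -1.65956092,
       -0.06616705])]
```

```bash
cat > s1.py <<'E'
from plan import *
from rig import manip,cams,nets
rv=lambda M:R.from_matrix(M).as_rotvec()
c=np.array([.557,.165,0]);a=np.array([np.cos(np.radians(85.5)),np.sin(np.radians(85.5)),0])
M=pick(a,np.radians(45),-1);g=c+[0,0,.024];t=g+M[:,2]*GO
manip.move_to(t-M[:,2]*.10+[0,0,.14],rv(M))
s=manip.get_state();p=cams.snapshot("wrist")
print(s["clock"],s["tcp_pos"],s["ft_force"])
T=np.eye(4);T[:3,:3]=R.from_rotvec(s["tcp_rot"]).as_matrix();T[:3,3]=s["tcp_pos"]
T=T@p["T_tool_cam"];p["T"]=T
np.savez("pics/w1.npz",**p);cv2.imwrite("pics/w1.png",p["img"])
E
python3 s1.py
```

```text
1.825 [0.56112129 0.22333944 0.22218563] [-0.03150154  0.50194514  0.69953825]
```

View pics/w1.png

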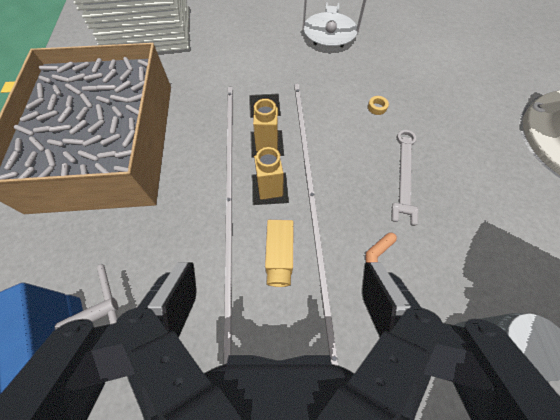

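The wrist view shows the fallen valve at (280,250) with its mouth toward the camera. The mates are beyond it at (270,175) and (265,125). I'll measure its centre and axis from this depth image.

```bash
cat > m1.py <<'E'
from h import *
p=dict(np.load("pics/w1.npz"));C=cloud(p);h=cv2.cvtColor(p["img"],cv2.COLOR_BGR2HSV)
m=(h[...,0]>10)&(h[...,0]<30)&(h[...,1]>110)&(p["depth"]>0)
m2=np.zeros_like(m);m2[215:292,255:305]=1;m&=m2
P=C[m];print(P.min(0),P.max(0))
print("bench",np.median(C[200:300,240:260,2][...]))
t=P[P[:,2]>np.percentile(P[:,2],97)-.006]
t=t[(t[:,2]<.045)];r=cv2.minAreaRect((t[:,:2]*1000).astype(np.float32));print("top face",len(t),r,np.median(t[:,2]))
# edges by bins along y
for y in np.arange(.12,.2,.008):
    q=t[abs(t[:,1]-y)<.004]
    if len(q)>5:print(round(y,3),q[:,0].min().round(4),q[:,0].max().round(4),q[:,0].mean().round(4),q[:,2].mean().round(4))
print("y pct",np.percentile(P[:,1],[0.5,99.5]))
mm=np.zeros_like(m);mm[95:200,245:290]=1
mm&=(h[...,1]>110)&(C[...,2]>.08)&(C[...,2]<.095)
n,l,s,ce=cv2.connectedComponentsWithStats(mm.astype(np.uint8))
for i in range(1,n):
    q=C[l==i]
    if len(q)>20:print("mate top",len(q),((q.min(0)+q.max(0))/2).round(4))
E
python3 m1.py
```

```text
[0.53545975 0.12539021 0.00380545] [0.57529553 0.21087353 0.03885591]
bench 0.00035356889421475635
top face 1442 ((556.2669677734375, 168.179443359375), (83.8060531616211, 33.96105194091797), 84.41553497314453) 0.036084046118066454
0.128 0.5355 0.5686 0.5548 0.0362
0.136 0.5357 0.5703 0.5523 0.0362
0.144 0.5367 0.5709 0.554 0.0363
0.152 0.5374 0.5714 0.5542 0.0363
0.16 0.5382 0.5719 0.5553 0.0364
0.168 0.5391 0.5736 0.5557 0.0363
0.176 0.5397 0.5741 0.5569 0.0363
0.184 0.5405 0.5746 0.5575 0.0362
0.192 0.5414 0.5748 0.5577 0.0351
0.2 0.5497 0.5706 0.5597 0.0333
y pct [0.12647169 0.21027618]
mate top 180 [ 0.5621 -0.0352  0.0834]
mate top 205 [0.5631 0.055  0.0836]
```

```bash
cat > s2.py <<'E'
from plan import *
from rig import manip,cams,nets
rv=lambda M:R.from_matrix(M).as_rotvec()
an=np.radians(84.5);c=np.array([.5564,.168,0]);a=np.array([np.cos(an),np.sin(an),0])
M=pick(a,np.radians(45),-1);g=c+a*.0015+[0,0,.026];t=g+M[:,2]*GO
manip.command_gripper(.8,60)
manip.move_to(t-M[:,2]*.09,rv(M))
manip.line_to(t,velocity=.08)
s=manip.get_state();print(s["clock"],s["tcp_pos"]-t,s["ft_force"],s["grip_width"])
manip.command_gripper(0,60)
s=manip.get_state();print(s["clock"],s["tcp_pos"]-t,s["ft_force"],s["grip_width"])
manip.line_to(t+[0,0,.03],velocity=.06)
s=manip.get_state();print(s["clock"],s["ft_force"],s["grip_width"])
p=cams.snapshot("wrist");cv2.imwrite("pics/w2.png",p["img"])
p=cams.snapshot("scene");cv2.imwrite("pics/s2.png",p["img"][180:360,180:460].repeat(2,0).repeat(2,1))
E
python3 s2.py
```

```text
4.1 [0.00034352 0.00049819 0.00030111] [-0.49552675  0.41245322  0.73638757] 0.8015269877242387
4.5167 [0.00036951 0.0005444  0.00041602] [-0.74194266  2.48982744  2.33160722] 0.3889548193784287
5.1667 [-0.44670361 -0.18575458 -2.99938111] 0.3916933569736024
```

View pics/w2.png

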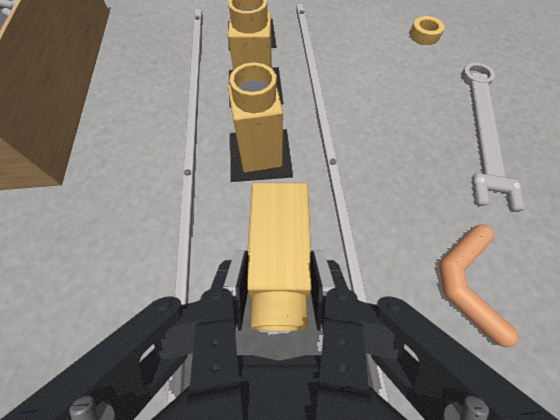

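View pics/s2.png

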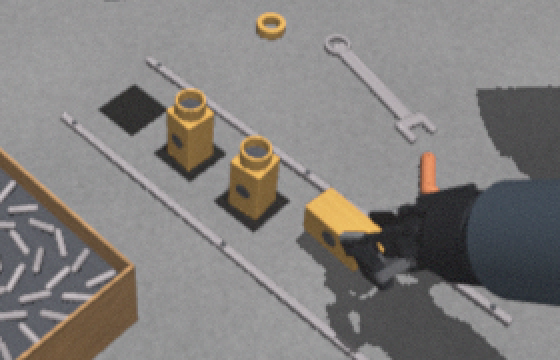

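The valve is gripped (−3 N, width 0.39) and lifted. I'll check its pitch in the grip from the wrist depth.

```bash
cat > m2.py <<'E'
from plan import *
from rig import manip,cams
s=manip.get_state();p=cams.snapshot("wrist")
Tt=np.eye(4);Tt[:3,:3]=R.from_rotvec(s["tcp_rot"]).as_matrix();Tt[:3,3]=s["tcp_pos"]
p["T"]=Tt@p["T_tool_cam"]
C=cloud(p);h=cv2.cvtColor(p["img"],cv2.COLOR_BGR2HSV)
m=(h[...,0]>10)&(h[...,0]<30)&(h[...,1]>110)&(p["depth"]>0)
m[:178]=0;m[335:]=0;m[:,:245]=0;m[:,315:]=0
P=C[m];P=P[P[:,2]>.05]
Q=P[(P[:,1]<.185)]
A=np.c_[Q[:,:2],np.ones(len(Q))]
for _ in range(3):
    k=np.linalg.lstsq(A,Q[:,2],rcond=None)[0];r=abs(A@k-Q[:,2])<.002;A,Q=A[r],Q[r]
print("plane z=",k[0],k[1],"n",len(Q),"pitch deg along y",np.degrees(np.arctan(k[1])),"roll",np.degrees(np.arctan(k[0])),"z med",np.median(Q[:,2]))
r=cv2.minAreaRect((Q[:,:2]*1000).astype(np.float32));print(r)
print("y range",np.percentile(P[:,1],[.5,99.5]),np.percentile(Q[:,1],[.5,99.5]),Q[:,0].min(),Q[:,0].max(), s["tcp_pos"])
E
python3 m2.py
```

```text
plane z= 0.0034544442507940926 0.02974201910862212 n 5554 pitch deg along y 1.7035899626507625 roll 0.19792428884718147 z med 0.06447313105972594
((554.2572631835938, 155.92630004882812), (61.73264694213867, 35.19625473022461), 84.2112045288086)
y range [0.12569516 0.2092182 ] [0.12542285 0.18475302] 0.5341679492535402 0.5743321180258906 [0.55499351 0.15612372 0.04236149]
```

```bash
cat > s3.py <<'E'
from plan import *
from rig import manip,cams,nets
rv=lambda M:R.from_matrix(M).as_rotvec()
s=manip.get_state();Rt=R.from_rotvec(s["tcp_rot"]).as_matrix();tp=s["tcp_pos"]
an=np.radians(84.3);v=np.array([np.cos(an),np.sin(an),np.tan(np.radians(1.7))]);v/=np.linalg.norm(v)
n=np.array([-.0035,-.0297,1]);n-=v*(n@v);n/=np.linalg.norm(n)
foot=np.array([.5514,.1262,.0456])
ly=np.array([.009,1,0]);ly/=np.linalg.norm(ly);up=np.array([0,0,1.]);gap=np.array([.5609,-.1272,0])
A=np.column_stack([v,n,np.cross(v,n)]);B=np.column_stack([up,-ly,np.cross(up,-ly)])
D=B@A.T; M2=D@Rt; off=D@(tp-foot); t2=gap+off
print("place tcp",t2,"rel foot",off)
np.savez("place.npz",M2=M2,t2=t2)
print([manip.solve_ik(t2+[0,0,z],rv(M2)) for z in(0,.2)])
manip.line_to(tp+[0,0,.2],velocity=.2)
manip.move_to(t2+[0,0,.2],rv(M2))
manip.line_to(t2+[0,0,.025],velocity=.15)
s=manip.get_state();print(s["clock"],s["tcp_pos"]-t2,s["ft_force"],s["grip_width"])
for n_ in("scene","top"):
    p=cams.snapshot(n_);np.savez(f"pics/{n_}3.npz",**p);cv2.imwrite(f"pics/{n_}3.png",p["img"])
p=cams.snapshot("wrist");cv2.imwrite("pics/w3.png",p["img"])
E
python3 s3.py
python3 - <<'E'
import cv2,numpy as np
a=cv2.imread('pics/scene3.png')[150:330,180:360];b=cv2.imread('pics/top3.png')[120:260,200:380]
cv2.imwrite('pics/z3.png',np.hstack([cv2.resize(a,(400,400)),cv2.resize(b,(400,311)) if 0 else cv2.resize(b,(400,400))]))
E
```

```text
place tcp [ 0.56156667 -0.12308832  0.03005165] rel foot [0.00066667 0.00411168 0.03005165]
[array([-0.43353288,  0.69146408,  0.3234762 , -0.67539272, -1.57096669,
        0.55761661]), array([-0.43996926,  0.53717948,  0.58970022, -0.71900338, -1.89945305,
        0.29008501])]
9.1667 [ 0.00063444 -0.00038127  0.02605124] [ 0.44542101  0.0775366  -3.06489165] 0.38889872647718093
```

View pics/z3.png

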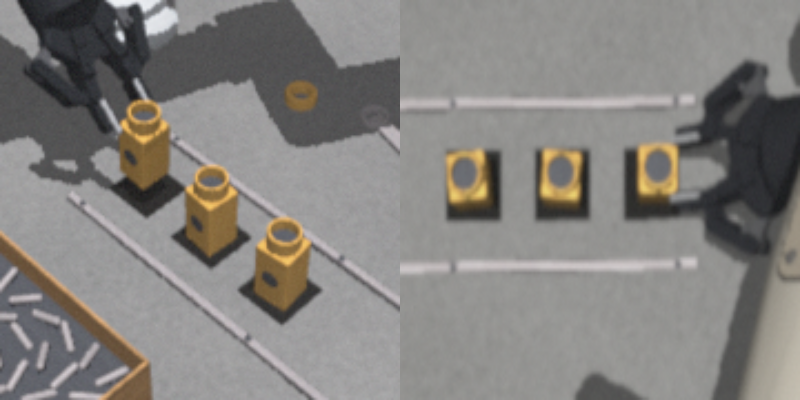

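View pics/w3.png

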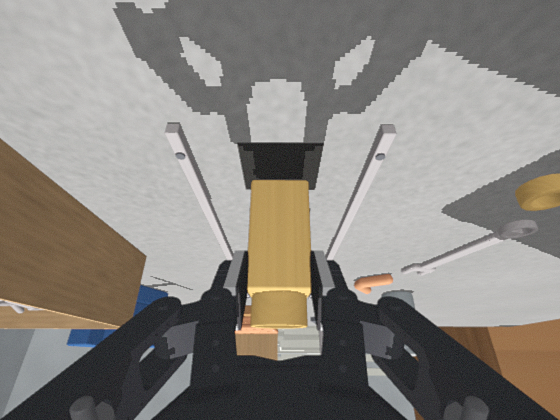

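The valve hangs upright above the pad and is centred in the wrist view (valve column 280, pad column 281). I'll check the mouth position and verticality against the mates, then lower.

Run:
```python
from h import *
for n in("scene","top"):
    p=dict(np.load(f"pics/{n}3.npz"));C=cloud(p);h=cv2.cvtColor(p["img"],cv2.COLOR_BGR2HSV)
    m=(h[...,0]>10)&(h[...,0]<30)&(h[...,1]>110)&(p["depth"]>0)&(C[...,0]>.5)&(C[...,0]<.62)&(abs(C[...,1]+.04)<.15)
    nn,l,s,ce=cv2.connectedComponentsWithStats(m.astype(np.uint8))
    for i in range(1,nn):
        q=C[l==i]
        if len(q)<80: continue
        z=np.percentile(q[:,2],97);t=q[q[:,2]>z-.006]
        print(n,len(q),"topz",z.round(4),"mid",((np.percentile(t,3,0)+np.percentile(t,97,0))/2).round(4))
    if n=="scene":
        # face facing +x : fit plane for each
        for i in range(1,nn):
            q=C[l==i]
            if len(q)<80: continue
            for ax in(0,1):
                o=1-ax; zz=q[:,2]; 
                sel=(zz<zz.max()-.025)&(zz>zz.max()-.08)
                f=q[sel]; f=f[f[:,ax]>np.percentile(f[:,ax],60)-.006] 
                A=np.c_[f[:,o],f[:,2],np.ones(len(f))];b=f[:,ax]
                for _ in range(4):
                    k=np.linalg.lstsq(A,b,rcond=None)[0];r=abs(A@k-b);r=r<max(.0015,np.median(r)*1.5);A,b=A[r],b[r]
                print("  face",ax,"tilt deg",np.degrees(np.arctan(k[1])).round(2),"yaw",np.degrees(np.arctan(k[0])).round(2),len(b))
```

```text
scene 635 topz 0.1095 mid [ 0.5641 -0.1252  0.1078]
scene 654 topz 0.0855 mid [ 0.5642 -0.0365  0.084 ]
scene 674 topz 0.086 mid [0.5652 0.0536 0.084 ]
  face 0 tilt deg 0.49 yaw -2.61 126
  face 1 tilt deg 2.66 yaw -1.34 160
  face 0 tilt deg 0.05 yaw 3.06 125
  face 1 tilt deg 0.05 yaw -6.02 170
  face 0 tilt deg -0.08 yaw -5.99 177
  face 1 tilt deg 0.1 yaw 2.34 129
top 219 topz 0.1102 mid [ 0.5615 -0.1262  0.1083]
top 258 topz 0.0876 mid [0.5623 0.0528 0.0855]
top 234 topz 0.0874 mid [ 0.5617 -0.0365  0.086 ]
```

```bash
cat > m3.py <<'E'
from h import *
from rig import manip,cams
def fit(f,ax,thr=.0015):
    o=1-ax
    A=np.c_[f[:,o],f[:,2],np.ones(len(f))];b=f[:,ax]
    for _ in range(5):
        k=np.linalg.lstsq(A,b,rcond=None)[0];r=abs(A@k-b)<thr;A,b=A[r],b[r]
    return np.degrees(np.arctan(k[1])).round(2),np.degrees(np.arctan(k[0])).round(2),len(b),b.mean().round(4),(A[:,1].min().round(3),A[:,1].max().round(3))
s=manip.get_state();p=cams.snapshot("wrist")
Tt=np.eye(4);Tt[:3,:3]=R.from_rotvec(s["tcp_rot"]).as_matrix();Tt[:3,3]=s["tcp_pos"]
p["T"]=Tt@p["T_tool_cam"];C=cloud(p);h=cv2.cvtColor(p["img"],cv2.COLOR_BGR2HSV)
m=(h[...,0]>10)&(h[...,0]<30)&(h[...,1]>110)&(p["depth"]>0)
m[:185]=0;m[285:]=0;m[:,:252]=0;m[:,308:]=0
print("wrist -y face (tilt: dy/dz)",fit(C[m],1))
p=cams.snapshot("scene");C=cloud(p);h=cv2.cvtColor(p["img"],cv2.COLOR_BGR2HSV)
m=(h[...,0]>10)&(h[...,0]<30)&(h[...,1]>110)&(p["depth"]>0)&(C[...,0]>.5)&(C[...,0]<.62)
for y0 in(.053,-.0365,-.1262):
    k=m&(abs(C[...,1]-y0-.018)<.007)&(C[...,2]>.008)&(C[...,2]<.09)&(C[...,0]<.574)
    f=C[k];zz=f[:,2];f=f[zz<zz.max()-.022];print("scene +y face",y0,fit(f,1))
E
python3 m3.py
```

```text
wrist -y face (tilt: dy/dz) (np.float64(2.73), np.float64(-0.55), 5517, np.float64(-0.1454), (np.float64(0.028), np.float64(0.089)))
scene +y face 0.053 (np.float64(-0.23), np.float64(5.42), 128, np.float64(0.0702), (np.float64(0.008), np.float64(0.066)))
scene +y face -0.0365 (np.float64(0.57), np.float64(-5.84), 132, np.float64(-0.0197), (np.float64(0.009), np.float64(0.066)))
scene +y face -0.1262 (np.float64(2.44), np.float64(-0.91), 107, np.float64(-0.112), (np.float64(0.024), np.float64(0.067)))
```

Both cameras agree the valve leans 2.6° toward +y, so it slipped slightly in the grip. I'll correct that by rotating about the foot, then lower with a contact check.

```bash
cat > s4.py <<'E'
from plan import *
from rig import manip,cams
s=manip.get_state();Rt=R.from_rotvec(s["tcp_rot"]).as_matrix();tp=s["tcp_pos"]
foot=np.array([.5609,-.1289,.026]);D=R.from_rotvec([np.radians(2.6),0,0])
tn=D.apply(tp-foot)+foot+[0,.002,0]
manip.move_to(tn,(D*R.from_matrix(Rt)).as_rotvec())
manip.hold(.3)
exec(open("m3.py").read())
s=manip.get_state();print(s["clock"],s["tcp_pos"]-tn,s["ft_force"])
E
python3 s4.py
```

```text
wrist -y face (tilt: dy/dz) (np.float64(0.22), np.float64(-0.54), 5506, np.float64(-0.1446), (np.float64(0.027), np.float64(0.088)))
scene +y face 0.053 (np.float64(-0.16), np.float64(4.76), 124, np.float64(0.0702), (np.float64(0.008), np.float64(0.065)))
scene +y face -0.0365 (np.float64(0.06), np.float64(-6.19), 132, np.float64(-0.0195), (np.float64(0.009), np.float64(0.066)))
scene +y face -0.1262 (np.float64(-0.4), np.float64(-1.61), 104, np.float64(-0.111), (np.float64(0.026), np.float64(0.068)))
10.0667 [5.91207374e-05 1.57735697e-04 1.93083838e-04] [ 0.38850726  0.0068631  -2.82320083]
```

```bash
cat > s5.py <<'E'
from plan import *
from rig import manip,cams
s=manip.get_state();t=s["tcp_pos"].copy();f0=s["ft_force"][2]
manip.line_to(t-[0,0,.021],velocity=.05)
z=.021
while z<.030:
    z+=.0008; manip.line_to(t-[0,0,z],velocity=.02); s=manip.get_state()
    print(round(z,4),s["ft_force"].round(2))
    if s["ft_force"][2]-f0>2.5: break
manip.command_gripper(.45,20);manip.hold(.1);
manip.command_gripper(.85);s=manip.get_state();print(s["clock"],s["ft_force"].round(2),s["grip_width"])
d=R.from_rotvec(s["tcp_rot"]).as_matrix()[:,2];t=s["tcp_pos"]
manip.line_to(t-d*.1,velocity=.12)
exec(open("m3.py").read())
cv2.imwrite("pics/s5.png",cv2.resize(p["img"][150:330,180:360],(600,600)));print(manip.get_state()["clock"])
E
python3 s5.py
```

```text
0.0218 [-0.61 -0.58 -2.15]
0.0226 [ 0.28 -1.12 -1.52]
0.0234 [-2.23 -2.04  4.64]
12.1417 [-0.15  0.35 -0.4 ] 0.8499640718171442
wrist -y face (tilt: dy/dz) (np.float64(11.8), np.float64(73.0), 74, np.float64(-0.1333), (np.float64(0.032), np.float64(0.085)))
scene +y face 0.053 (np.float64(-0.24), np.float64(4.92), 129, np.float64(0.0702), (np.float64(0.009), np.float64(0.067)))
scene +y face -0.0365 (np.float64(-0.0), np.float64(-4.65), 144, np.float64(-0.0196), (np.float64(0.008), np.float64(0.066)))
scene +y face -0.1262 (np.float64(-0.07), np.float64(-0.67), 145, np.float64(-0.1115), (np.float64(0.008), np.float64(0.066)))
13.225
```

View pics/s5.png

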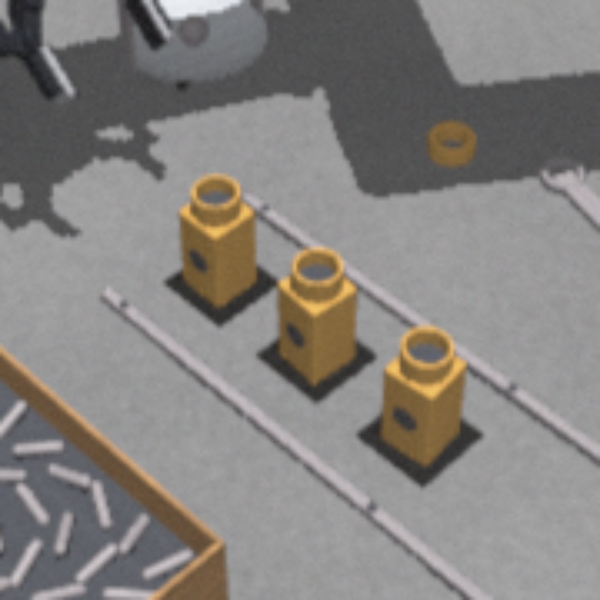

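The valve stands upright on its pad (tilt about 0°) and the mates haven't moved. Next is the dish: go up, over, and take a closer wrist look.

```bash
cat > s6.py <<'E'
from plan import *
from rig import manip,cams
s=manip.get_state();t=s["tcp_pos"]
manip.line_to(t+[0,0,.2],velocity=.25)
lip=np.radians(-102);d=np.array([np.cos(lip),np.sin(lip),0]);M=frame(np.array([0,0,-1.]),-d)
manip.move_to([.411,-.317,.27],R.from_matrix(M).as_rotvec());manip.hold(.2)
s=manip.get_state();p=cams.snapshot("wrist");print(s["clock"],s["tcp_pos"])
Tt=np.eye(4);Tt[:3,:3]=R.from_rotvec(s["tcp_rot"]).as_matrix();Tt[:3,3]=s["tcp_pos"]
p["T"]=Tt@p["T_tool_cam"];np.savez("pics/w6.npz",**p);cv2.imwrite("pics/w6.png",p["img"])
p=cams.snapshot("top");np.savez("pics/top6.npz",**p);cv2.imwrite("pics/top6.png",p["img"])
E
python3 s6.py
```

```text
15.8 [ 0.41118869 -0.31709289  0.26957297]
```

View pics/w6.png

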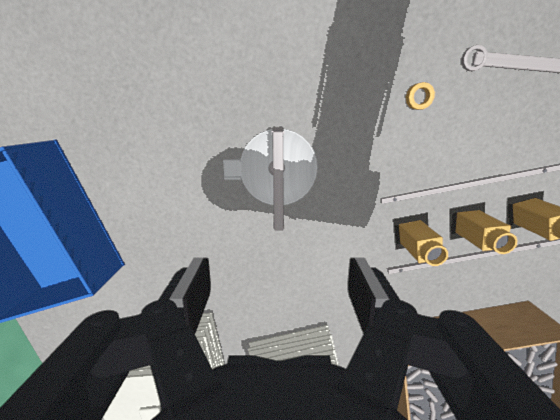

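Run:
```python
from h import *
p=dict(np.load("pics/w6.npz"));C=cloud(p)
X,Y,Z=C[...,0],C[...,1],C[...,2]
roi=(p["depth"]>0)&(abs(X-.411)<.09)&(abs(Y+.317)<.1)
rr=np.zeros_like(roi);rr[110:240,190:340]=1;roi&=rr
b=C[roi&(Z>.105)&(Z<.125)];print(len(b),np.median(b[:,2]))
b=b[b[:,2]>.109]
r=cv2.minAreaRect((b[:,:2]*1000).astype(np.float32));print(r)
l=cv2.fitLine((b[:,:2]*1000).astype(np.float32),cv2.DIST_HUBER,0,.01,.01).ravel();print(l,np.degrees(np.arctan2(l[1],l[0])))
u=l[:2]*np.sign(l[0]);s=(b[:,:2]*1000-l[2:])@u;print("ends",np.percentile(s,[.5,99.5]),"mid",l[2:]+u*np.percentile(s,[.5,99.5]).mean())
# rim / dish circle
q=C[roi&(Z>.013)&(Z<.035)];print(len(q),cv2.minAreaRect((q[:,:2]*1000).astype(np.float32)))
# lip points: farther than 60mm from mid
m=np.array([.4113,-.3173]);dd=np.linalg.norm(q[:,:2]-m,axis=1);k=q[(dd>.064)&(dd<.085)];print("lip",len(k),k.mean(0),np.degrees(np.arctan2(*(k.mean(0)[:2]-m)[::-1])), dd[dd<.1].max())
```

```text
1001 0.11399739925377855
((410.2081298828125, -317.6051025390625), (11.096209526062012, 117.92243957519531), 78.16956329345703)
[ 9.8001498e-01 -1.9892368e-01  4.0684073e+02 -3.1655060e+02] -11.474025
ends [-55.36868011  61.51265806] mid [ 409.85132397 -317.16168949]
2456 ((404.52740478515625, -322.47589111328125), (127.2445068359375, 112.49374389648438), 42.545082092285156)
lip 225 [ 0.3955023  -0.38706746  0.02156094] -102.75854274615182 0.08052823481258951
```

```bash
cat > s7.py <<'E'
from plan import *
from rig import manip,cams
p=dict(np.load("pics/top6.npz"));C=cloud(p);h=cv2.cvtColor(p["img"],cv2.COLOR_BGR2HSV)
m=(h[...,0]>10)&(h[...,0]<30)&(h[...,1]>110)&(C[...,2]>.078)&(C[...,0]>.5)&(C[...,0]<.62)&(abs(C[...,1]+.04)<.15)
nn,l,st,ce=cv2.connectedComponentsWithStats(m.astype(np.uint8))
for i in range(1,nn):
    q=C[l==i]
    if len(q)>20:print("top6 mouth",len(q),((np.percentile(q,3,0)+np.percentile(q,97,0))/2).round(4))
lip=np.radians(-101.8);d=np.array([np.cos(lip),np.sin(lip),0]);M=frame(np.array([0,0,-1.]),-d);rv=R.from_matrix(M).as_rotvec()
b=np.array([.4105,-.3174,.105-GO+.001])
manip.command_gripper(.35,80)
manip.move_to(b+[0,0,.06],rv)
manip.line_to(b,velocity=.05)
s=manip.get_state();print(s["clock"],s["tcp_pos"]-b,s["ft_force"].round(2))
p=cams.snapshot("wrist");cv2.imwrite("pics/w7.png",p["img"])
p=cams.snapshot("scene");cv2.imwrite("pics/s7.png",cv2.resize(p["img"][60:240,150:400],(750,540)))
E
python3 s7.py
```

```text
top6 mouth 63 [0.5625 0.0529 0.0844]
top6 mouth 56 [ 0.5616 -0.0364  0.0842]
top6 mouth 60 [ 0.5612 -0.1278  0.0832]
18.2917 [ 0.00026992 -0.00015952  0.00037962] [-0.92 -0.74 -0.21]
```

View pics/w7.png

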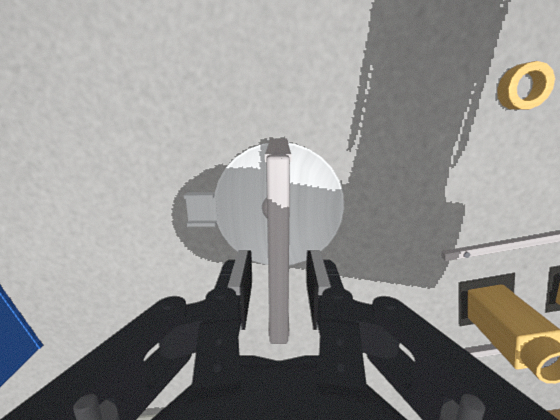

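View pics/s7.png

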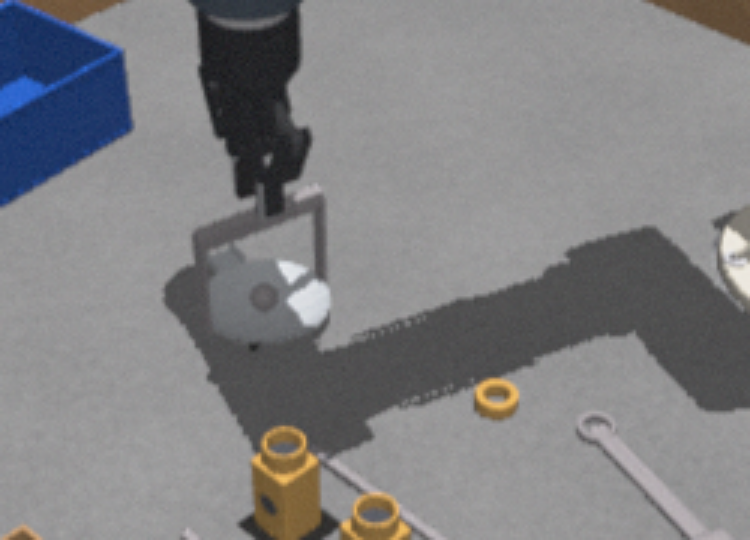

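The bar is centred between the pads (bar at columns 268–290, pads 248–312). I'll close and lift.

```bash
cat > s8.py <<'E'
from plan import *
from rig import manip,cams
manip.command_gripper(0,80);manip.hold(.3)
s=manip.get_state();print(s["clock"],s["ft_force"].round(2),s["grip_width"])
t=s["tcp_pos"]
manip.line_to(t+[0,0,.01],velocity=.02);manip.hold(.2);s=manip.get_state();print(s["ft_force"].round(2),s["ft_torque"].round(3))
manip.line_to(t+[0,0,.15],velocity=.05);manip.hold(.3)
s=manip.get_state();print(s["clock"],s["tcp_pos"]-t,s["ft_force"].round(2),s["ft_torque"].round(3),s["grip_width"])
p=cams.snapshot("wrist");Tt=np.eye(4);Tt[:3,:3]=R.from_rotvec(s["tcp_rot"]).as_matrix();Tt[:3,3]=s["tcp_pos"]
p["T"]=Tt@p["T_tool_cam"];np.savez("pics/w8.npz",**p);cv2.imwrite("pics/w8.png",p["img"])
p=cams.snapshot("scene");np.savez("pics/scene8.npz",**p);cv2.imwrite("pics/s8.png",cv2.resize(p["img"][20:260,150:450],(750,600)))
E
python3 s8.py
```

```text
19.0833 [-0.53 -0.02  0.56] -0.0011507220197287916
[ 0.56 -0.63  0.23] [-0.041 -0.061  0.01 ]
23.1833 [-1.39696959e-05 -1.44539137e-05  1.49994510e-01] [-0.48  0.01 -0.26] [ 0.024 -0.019  0.005] -0.0020381894356329834
```

View pics/w8.png

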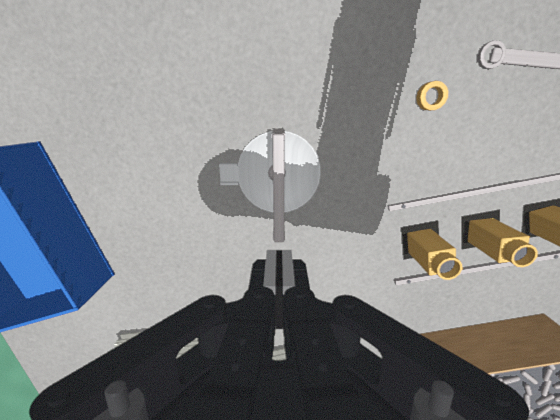

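View pics/s8.png

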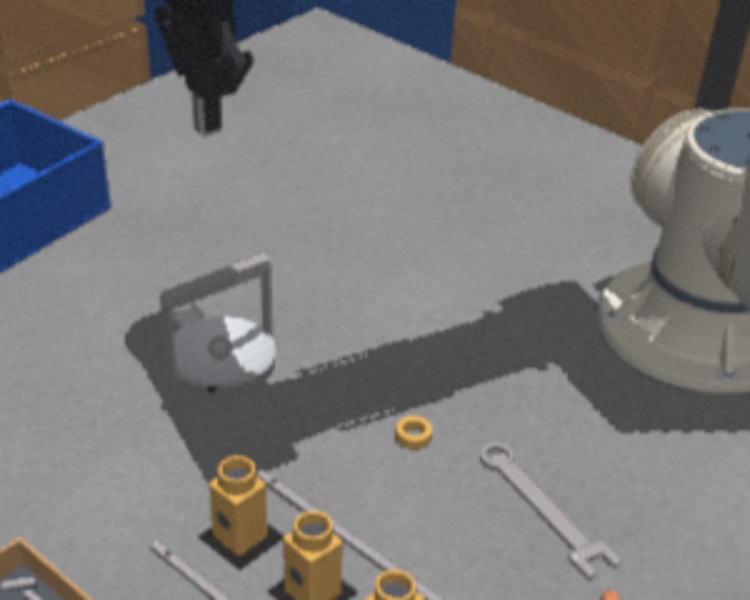

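The grasp missed: the fingers shut fully (width 0) and the dish stayed on the bench. I need to see where the fingertips really are relative to the TCP.

Run:
```python
from h import *
from rig import manip
s=manip.get_state();print(s["tcp_pos"],s["tcp_rot"],s["grip_width"])
p=dict(np.load("pics/scene8.npz"));C=cloud(p)
# finger tips in crop (205,130)/2.5 -> 
for v in range(60,78,2):
    u0=150+205/2.5
    row=C[v,225:240];print(v,[tuple(x.round(3)) for x in row[4:12:3]])
w=dict(np.load("pics/w8.npz"));Cw=cloud(w)
print("bar",np.median(Cw[150:230,278:281,2]),Cw[180,279],Cw[140,279],Cw[230,279])
print("tips",[Cw[v,u].round(3) for v in (255,262,270,280) for u in(272,286)])
X,Y,Z=Cw[...,0],Cw[...,1],Cw[...,2];rr=np.zeros(X.shape,bool);rr[110:245,190:340]=1
b=Cw[rr&(Z>.109)&(Z<.125)];print(cv2.minAreaRect((b[:,:2]*1000).astype(np.float32)))
```

```text
[ 0.41049091 -0.31740941  0.23725403] [-3.22954393e-01 -3.12494088e+00  3.81078444e-05] 0.0020153278795480957
60 [(np.float64(0.423), np.float64(-0.314), np.float64(0.302)), (np.float64(0.42), np.float64(-0.308), np.float64(0.303)), (np.float64(0.414), np.float64(-0.305), np.float64(0.303))]
62 [(np.float64(0.423), np.float64(-0.315), np.float64(0.297)), (np.float64(0.419), np.float64(-0.309), np.float64(0.298)), (np.float64(0.413), np.float64(-0.306), np.float64(0.297))]
64 [(np.float64(0.422), np.float64(-0.316), np.float64(0.292)), (np.float64(0.419), np.float64(-0.31), np.float64(0.293)), (np.float64(0.415), np.float64(-0.304), np.float64(0.294))]
66 [(np.float64(0.421), np.float64(-0.318), np.float64(0.286)), (np.float64(0.418), np.float64(-0.312), np.float64(0.287)), (np.float64(0.416), np.float64(-0.304), np.float64(0.29))]
68 [(np.float64(0.421), np.float64(-0.318), np.float64(0.281)), (np.float64(0.421), np.float64(-0.309), np.float64(0.285)), (np.float64(0.411), np.float64(-0.31), np.float64(0.28))]
70 [(np.float64(0.423), np.float64(-0.317), np.float64(0.278)), (np.float64
[... 469 characters left out ...]
02))]
76 [(np.float64(0.125), np.float64(-0.673), np.float64(0.003)), (np.float64(0.118), np.float64(-0.667), np.float64(0.003)), (np.float64(0.107), np.float64(-0.665), np.float64(-0.001))]
bar 0.11418535800361213 [ 0.39849522 -0.31361415  0.11414899] [ 0.35876804 -0.3053008   0.1132369 ] [ 0.45365504 -0.32515598  0.11379845]
tips [array([ 0.399, -0.317,  0.277]), array([ 0.4  , -0.31 ,  0.277]), array([ 0.398, -0.317,  0.285]), array([ 0.4  , -0.311,  0.284]), array([ 0.399, -0.317,  0.292]), array([ 0.4  , -0.311,  0.292]), array([ 0.399, -0.317,  0.3  ]), array([ 0.4  , -0.311,  0.3  ])]
((409.61956787109375, -317.323974609375), (11.186064720153809, 116.3276596069336), 78.42056274414062)
```

Both cameras put the shut fingertips at z≈0.270 while the reported TCP is 0.237, so the tips sit about 32 mm behind the TCP. The fingers shut above the bar without touching it (dish pose unchanged). I'll retry about 32 mm lower.

```bash
cat > s9.py <<'E'
from plan import *
from rig import manip,cams
manip.command_gripper(.38,80)
manip.line_to([.4102,-.3173,.10],velocity=.12)
manip.line_to([.4102,-.3173,.055],velocity=.05)
s=manip.get_state();print(s["clock"],s["tcp_pos"],s["ft_force"].round(2))
p=cams.snapshot("wrist");Tt=np.eye(4);Tt[:3,:3]=R.from_rotvec(s["tcp_rot"]).as_matrix();Tt[:3,3]=s["tcp_pos"]
p["T"]=Tt@p["T_tool_cam"];np.savez("pics/w9.npz",**p);cv2.imwrite("pics/w9.png",p["img"])
p=cams.snapshot("scene");np.savez("pics/scene9.npz",**p);cv2.imwrite("pics/s9.png",cv2.resize(p["img"][80:200,180:300],(600,600),interpolation=cv2.INTER_CUBIC))
E
python3 s9.py
```

```text
26.0333 [ 0.41047664 -0.31750171  0.0553702 ] [-0.09  0.64  0.83]
```

View pics/w9.png

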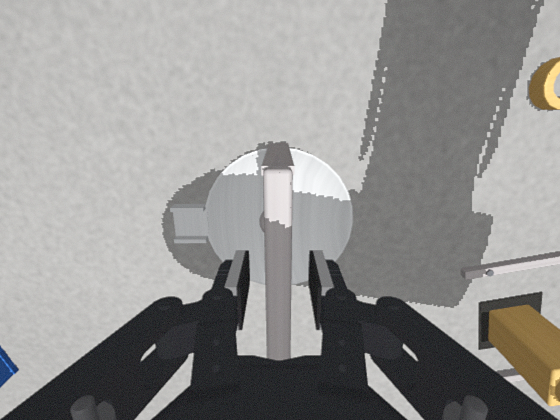

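View pics/s9.png

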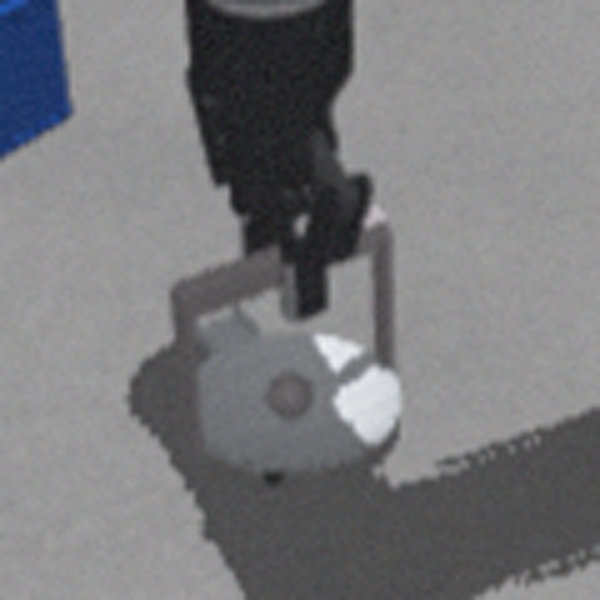

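```bash
cat > s10.py <<'E'
from plan import *
from rig import manip,cams
manip.command_gripper(0,80);manip.hold(.2)
s=manip.get_state();print(s["clock"],s["ft_force"].round(2),s["grip_width"])
if s["grip_width"]<.08: raise SystemExit("missed")
t=s["tcp_pos"]
manip.line_to(t+[0,0,.012],velocity=.02);manip.hold(.3);s=manip.get_state();print(s["ft_force"].round(2),s["ft_torque"].round(3),s["grip_width"])
manip.line_to(t+[0,0,.10],velocity=.04);manip.hold(.3)
s=manip.get_state();print(s["clock"],s["tcp_pos"]-t,s["ft_force"].round(2),s["ft_torque"].round(3),s["grip_width"])
p=cams.snapshot("wrist");Tt=np.eye(4);Tt[:3,:3]=R.from_rotvec(s["tcp_rot"]).as_matrix();Tt[:3,3]=s["tcp_pos"]
p["T"]=Tt@p["T_tool_cam"];np.savez("pics/w10.npz",**p);cv2.imwrite("pics/w10.png",p["img"])
p=cams.snapshot("scene");np.savez("pics/scene10.npz",**p);cv2.imwrite("pics/s10.png",cv2.resize(p["img"][20:260,150:450],(750,600)))
p=cams.snapshot("top");np.savez("pics/top10.npz",**p)
E
python3 s10.py
```

```text
26.65 [-1.66 -0.95  3.05] 0.13015663708675862
[ 0.75 -0.77 -3.6 ] [-0.023 -0.011 -0.036] 0.12612981250304942
30.3667 [-2.68052497e-05 -1.12145952e-05  9.99715791e-02] [-0.51  0.19 -2.81] [0.052 0.006 0.01 ] 0.12953934070546616
```

View pics/w10.png

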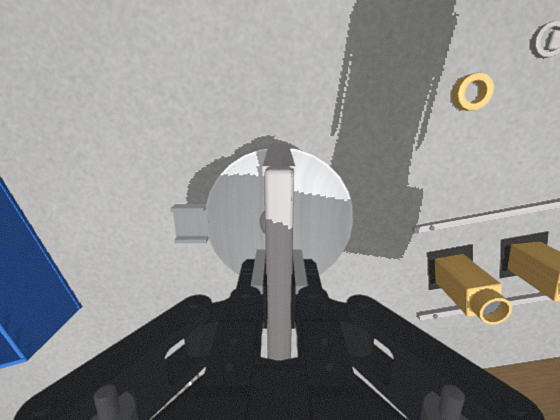

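View pics/s10.png

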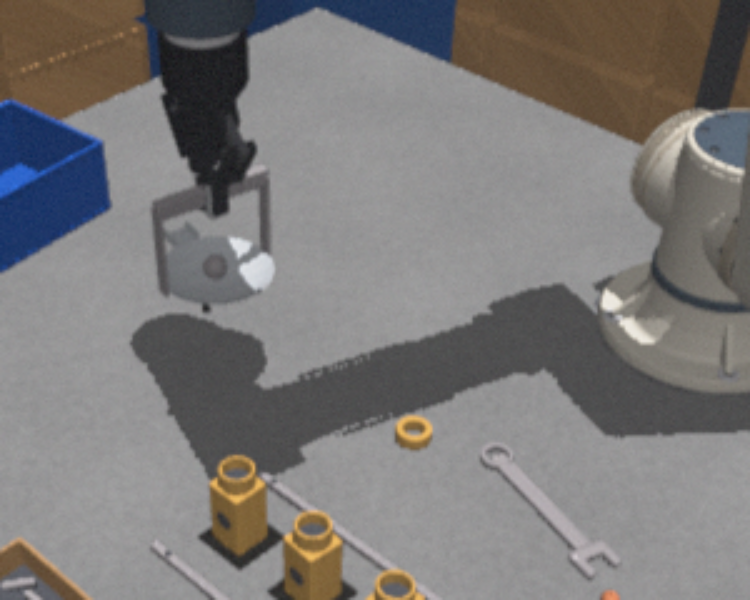

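Lifted: 0.130 width matches the bar, the load reads about 3 N, and the ball is centred at (265,222). I'll measure the dish pose, then turn slowly.

```bash
cat > m4.py <<'E'
from h import *
def lipdir(p,z0,c,verbose=True):
    C=cloud(p);X,Y,Z=C[...,0],C[...,1],C[...,2]
    q=C[(p["depth"]>0)&(np.hypot(X-c[0],Y-c[1])<.085)&(abs(Z-z0-.1135)<.006)]
    if len(q)>30:
        l=cv2.fitLine((q[:,:2]*1000).astype(np.float32),cv2.DIST_HUBER,0,.01,.01).ravel()
        k=cv2.fitLine((np.c_[(q[:,:2]@l[:2]),q[:,2]]*1000).astype(np.float32),cv2.DIST_HUBER,0,.01,.01).ravel()
        print("bar",len(q),"dir",np.degrees(np.arctan2(l[1],l[0])).round(2),"pitch",np.degrees(np.arctan(k[1]/k[0])).round(2),"topz",np.median(q[:,2]).round(4),cv2.minAreaRect((q[:,:2]*1000).astype(np.float32)))
    g=C[(p["depth"]>0)&(np.hypot(X-c[0],Y-c[1])<.09)&(np.hypot(X-c[0],Y-c[1])>.064)&(abs(Z-z0-.022)<.012)]
    if len(g)>20:
        m=g.mean(0);print("lip",len(g),m.round(4),"ang",np.degrees(np.arctan2(m[1]-c[1],m[0]-c[0])).round(2),"r max",np.hypot(g[:,0]-c[0],g[:,1]-c[1]).max().round(4),"z med/min/max",np.percentile(g[:,2],[5,50,95]).round(4))
if __name__=="__main__":
    for n in("w10","top10","scene10"): print(n);lipdir(dict(np.load(f"pics/{n}.npz")),.100,(.4104,-.3174))
E
python3 m4.py
```

```text
w10
bar 5742 dir -11.82 pitch 0.03 topz 0.214 ((399.53271484375, -315.29248046875), (94.9849624633789, 36.85206985473633), 1.4559907913208008)
lip 813 [ 0.3956 -0.3871  0.1221] ang -101.96 r max 0.0801 z med/min/max [0.1192 0.1207 0.1276]
top10
bar 76 dir -29.91 pitch -0.79 topz 0.2141 ((363.5484619140625, -307.8438720703125), (13.26655101776123, 20.594947814941406), 80.23092651367188)
scene10
bar 231 dir -12.24 pitch 0.4 topz 0.2139 ((414.0279846191406, -312.26312255859375), (33.96315383911133, 117.40523529052734), 74.46611022949219)
lip 55 [ 0.3961 -0.388   0.1236] ang -101.44 r max 0.0843 z med/min/max [0.1189 0.1223 0.1296]
```

```bash
cat > s11.py <<'E'
from plan import *
from rig import manip,cams
s=manip.get_state();t=s["tcp_pos"];Rn=R.from_rotvec([0,0,np.radians(101.35)])*R.from_rotvec(s["tcp_rot"])
manip.line_to(t+[0,0,.045],frame=Rn.as_rotvec(),velocity=.008)
manip.hold(.3)
s2=manip.get_state();print(s2["clock"],s2["tcp_pos"]-t,np.degrees((R.from_rotvec(s2["tcp_rot"])*Rn.inv()).as_rotvec()).round(2),s2["ft_force"].round(2),s2["grip_width"])
p=cams.snapshot("scene");cv2.imwrite("pics/s11.png",cv2.resize(p["img"][20:260,150:450],(750,600)))
E
python3 s11.py
```

```text
36.5917 [2.45642809e-05 1.79876679e-06 4.50215818e-02] [-0. -0.  0.] [-1.04  0.15 -2.5 ] 0.12507733350803568
```

View pics/s11.png

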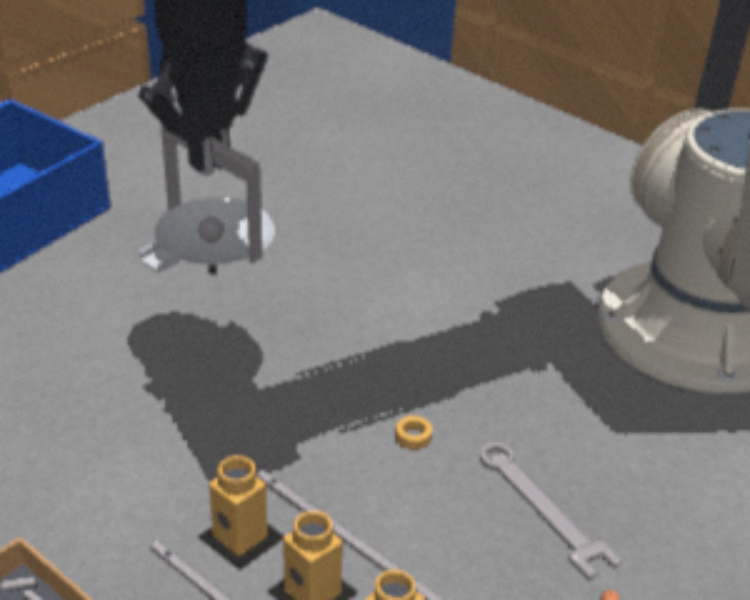

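The turn worked: the lip now points +x with the ball still centred. Now I'll move over and descend.

```bash
cat > s12.py <<'E'
from plan import *
from rig import manip,cams
from m4 import lipdir
s=manip.get_state();t=s["tcp_pos"]
off=t[:2]-np.array([.4104,-.3174]); tgt=np.array([.492+off[0],-.1269+off[1],t[2]])
manip.line_to(tgt,velocity=.05);manip.hold(.3)
manip.line_to(tgt-[0,0,.045],velocity=.03);manip.hold(.5)
s=manip.get_state();print(s["clock"],s["tcp_pos"],s["ft_force"].round(2),s["grip_width"],np.abs(s["dq"]).max())
p=cams.snapshot("wrist");Tt=np.eye(4);Tt[:3,:3]=R.from_rotvec(s["tcp_rot"]).as_matrix();Tt[:3,3]=s["tcp_pos"]
p["T"]=Tt@p["T_tool_cam"];cv2.imwrite("pics/w12.png",p["img"]);np.savez("pics/w12.npz",**p)
P=[p]
for n in("scene","top"):
    p=cams.snapshot(n);P.append(p);np.savez(f"pics/{n}12.npz",**p);cv2.imwrite(f"pics/{n}12.png",cv2.resize(p["img"][80:340,130:410],(750,696))[:600])
for p in P: lipdir(p,.100,(.492,-.1269))
E
python3 s12.py
```

```text
43.3833 [ 0.49204001 -0.12709398  0.15537021] [ 0.73  0.51 -2.83] 0.12794302354978473 0.0017504174994350833
bar 5742 dir 89.69 pitch -0.01 topz 0.214 ((491.0623779296875, -136.08517456054688), (95.32544708251953, 36.627197265625), 74.90837097167969)
lip 837 [ 0.5636 -0.1262  0.122 ] ang 0.58 r max 0.0809 z med/min/max [0.1191 0.1207 0.1276]
bar 227 dir -82.82 pitch -0.2 topz 0.214 ((501.41180419921875, -99.83589935302734), (62.948829650878906, 38.45956039428711), 74.89865112304688)
lip 112 [ 0.5651 -0.1273  0.1232] ang -0.3 r max 0.0823 z med/min/max [0.1186 0.1222 0.129 ]
```

View pics/w12.png

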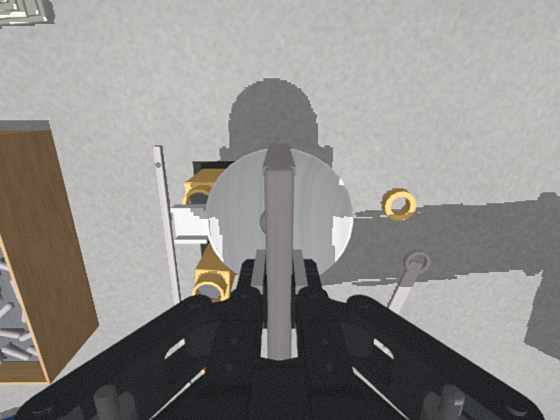

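View pics/scene12.png

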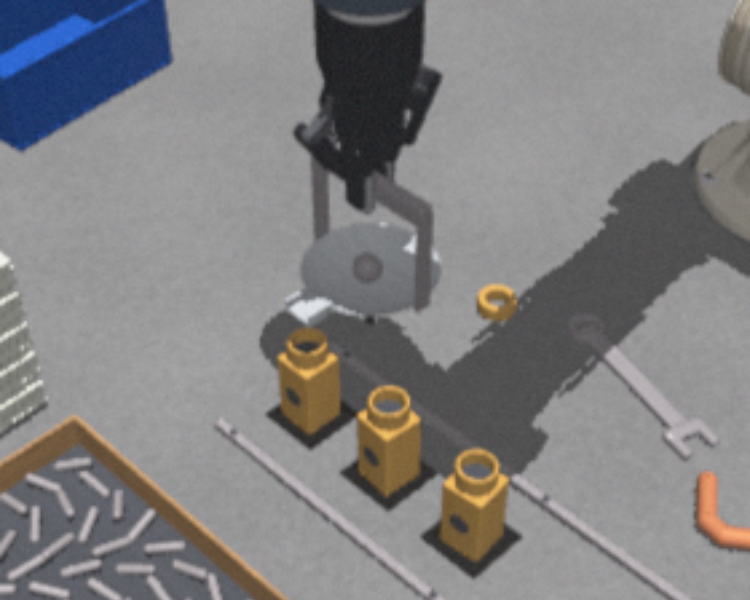

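View pics/top12.png

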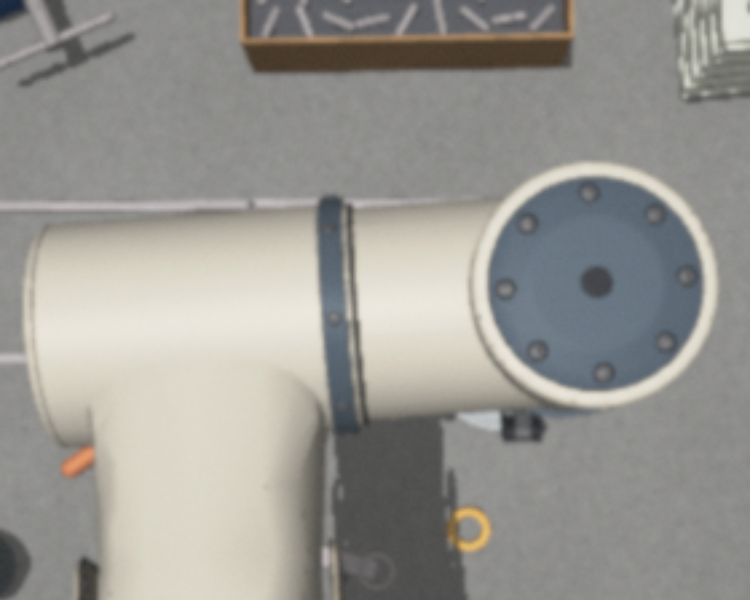

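Run:
```python
from h import *
p=dict(np.load("pics/scene12.npz"));C=cloud(p);h=cv2.cvtColor(p["img"],cv2.COLOR_BGR2HSV)
m=(h[...,0]>10)&(h[...,0]<30)&(h[...,1]>110)&(C[...,2]>.079)&(C[...,2]<.093)&(C[...,0]>.5)&(C[...,0]<.62)&(abs(C[...,1]+.04)<.15)
nn,l,st,ce=cv2.connectedComponentsWithStats(m.astype(np.uint8))
for i in range(1,nn):
    q=C[l==i]
    if len(q)>20:print("mouth",len(q),((np.percentile(q,3,0)+np.percentile(q,97,0))/2).round(4))
w=dict(np.load("pics/w12.npz"));C=cloud(w)
# ball: points above floor near middle
c=(.492,-.127);b=C[(np.hypot(C[...,0]-c[0],C[...,1]-c[1])<.03)&(C[...,2]>.118)&(C[...,2]<.136)];print("ball pts",len(b),b.mean(0) if len(b) else 0)
p=dict(np.load("pics/scene12.npz"));C=cloud(p)
b=C[(np.hypot(C[...,0]-c[0],C[...,1]-c[1])<.03)&(C[...,2]>.118)&(C[...,2]<.136)];print("ball scene",len(b),b.mean(0) if len(b) else 0,b.max(0))
```

```text
mouth 82 [ 0.5635 -0.1274  0.0834]
mouth 105 [ 0.5641 -0.0363  0.0836]
mouth 115 [0.565  0.0532 0.0836]
ball pts 90 [ 0.50406277 -0.12890577  0.12639549]
ball scene 96 [ 0.49932464 -0.12430745  0.12775634] [ 0.50807556 -0.11534349  0.13599037]
```

Run:
```python
from rig import manip
s=manip.get_state();print(s["clock"],s["dq"].round(4),s["ft_force"].round(2),s["grip_width"])
print(manip.close_job())
```

```text
43.5333 [-0.0013  0.0006  0.0013  0.0001  0.001  -0.0017] [-0.45  0.03 -3.17] 0.12386611246762091
the job is handed in; nothing more can be done
None
```

I stood the fallen valve body upright on the empty pad and let go. I then lifted the dish by its handle, turned it in the air until its lip pointed squarely across the lane, and handed in while holding it over the valve's mouth. It took 43.5 s of the 67 s.

**Last checks**
- **Valve:** it stands vertical, about 0° in the scene camera. Both mates are upright and within about 1 mm of where they started.
- **Dish:** the bar is level to about 0.2°. The lip direction read +0.6° from the wrist camera and −0.3° from the scene camera; squarely across the lane is −0.5°.
- **Lip:** the tip is about 35 mm above the mouth and within about 2 mm of its centre.
- **Ball:** it lies about in the middle. The handle bar hides part of it, so that is a rough reading.
- **Hold:** the arm is still, and the load on the wrist matches the dish's weight, about 3 N.

**What went wrong along the way**
- **Valve slip:** it slipped about 2.6° in the grip while being carried. I corrected the lean before setting it down.
- **Missed dish grasp:** my first try shut the fingers just above the bar without touching the dish. Both cameras showed the shut fingertips about 32 mm behind the reported tool point. I went lower and the second grasp held.
- **Top camera:** the arm blocked its view at the end, so it could not confirm the final pose.

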